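# Open the lotion dispenser's filler cap of unknown thread hand and hold it up

## Robot

A 6-joint arm with a two-finger parallel gripper is mounted at the origin on the work surface. World frame = base frame: x ahead of the robot, y to its left, z up, the work surface at z = 0. Lengths are in m, angles in degrees, forces in N, time in s.
With the tool pointing down it reaches from about 0.375 to 0.9 m from the base axis. Payload 3.1 kg.
Tool frame: the origin (TCP) lies at the very end of the fingers, on their centre line; the grasp point (between the pads) lies 19 mm behind it; z points along the fingers, x is the direction in which the jaws open and shut, and the axes are right-handed (so a half turn about z gives the same grasp; the last joint's range is limited). The gripper opens to 87 mm and grips with 3 to 60 N. Pads are 19 mm wide; open, the fingers measure 117 mm over their backs; the gripper's body (75 mm by 190 mm) begins 51 mm behind the grasp point.
Start: joints at [-79.154, 30.224, 82.088, -0, 67.689, -10.227], TCP at [0.225, -0.583, 0.223] pointing down, gripper open.
Joint ranges: [-176.69, 176.69], [-43.24, 126.21], [12.49, 139.97], [-82, 262], [0, 151.66], [-163.58, 163.58]. Speed limits (degrees/s): [159.86, 159.86, 180, 180, 180, 180].

## Interface

Orientations are given as a 3x3 rotation matrix whose columns are the frame's x, y, z axes.
In Python, from rig import read_state, capture, bot gives the robot as it stands.
- The arm moves only by the shell command python3 -m crank 'ROWS' [OPENING]. ROWS is JSON, a list of rows, each a list of 2 entries, a list of its own where there are three numbers: the shift along the tool's x, y, z in cm, then the turn, a rotation vector about the tool's x, y, z in rad. In form: [[[dx, dy, dz], [wx, wy, wz]], ...]. A call has 1 to 12 rows; each row shifts and turns the commanded pose from where the row before left it, along the tool's axes as they then stand; what a row does not reach is not made up. A row lasts 1/10 s, in which the tool goes at most 50 mm and 8.59 degrees, less where a joint would pass 70% of its speed; a pose out of reach is approached as far as the arm can. A call with a gripper value outside its range is refused whole. OPENING is the closure, from -1 (fully open) to 1 (shut), set as the call begins (- or left out, the last holds). The fingers move at their own pace and stop on an object; the grip force is fixed at half the most. Time passes only in rows, so rows that do not move let the fingers close. It gives the time, the measured TCP pose, the force and the opening at its end, in the units of the state.
- read_state(): the state, without advancing time (a new reading comes with each control period).
- capture(name): name is "scene" or "top"; returns a dict with "pixels" (420x560x3 uint8, red, green, blue), "camera_matrix" (3x3 intrinsics, pixels), "R" (3x3) and "t" (3): a world point X has camera coordinates R X + t. Camera axes: x right, y down, z forward; pixel columns grow to the right and rows downward; lengths in m; the calibration is good to about 2 mm. A picture is of the moment at which its call begins. There is no depth.
- bot.hand_in(): hands the job in, once; it reports no verdict.
The state is a dict: "time_s": time; "joint_positions": joint angles; "qvel": joint speeds; "tau": joint torques, N m; "position": TCP position; "tcp_rot": TCP orientation; "force": force on the tool from outside, world axes, zero at the start; "moment": the same for the moment, N m; "opening": opening from 0.0 (shut) to 1.0 (fully open).
Only numpy, scipy, OpenCV 4.12 (cv2) and the standard library are available. Lean on these libraries where they do the work, as an engineer would, in place of code of your own. Each camera call takes 0.05 s, during which the arm holds its last target.

## Task

The lotion dispenser needs a refill, but nobody remembers whether its winged quarter-turn filler cap has a left-hand or a right-hand thread: try turning it gently, do not force it against its stop, and find which way it goes on turning, about a quarter turn, until it is free. Then lift the cap straight off and finish while still holding it in the gripper, upright and still, about 10 cm above the middle of the open mouth so that it drips back in. Leave the other things on the shelf where they are.

Things in the scene. Friction and masses are not known exactly. Their poses are not given: they have to be found in the camera images.
- cap_grip (a point): Centre of the orange wing grip (50 mm long on x, 14 thick on y, 32 high; z up) of the loose 90 g filler cap. 16 mm below it: top of the cap's round steel flange, 66 mm across, 8 mm thick; 24 mm below it: the flange's underside, lying on the mouth. A stem with a 36 mm cross bar reaches 16.5 mm below that, inside the mouth. At the start x is within 0.05 rad of the mouth's x, either thread hand.
- mouth (a point): Centre of the dispenser's filler mouth, at the rim the cap's flange lies on, 125 mm above the shelf; z up, x points away from the small steel spout. Mouth 40 mm wide inside, steel neck 58 mm across. The seated cap's grip centre is 24 mm above this point. The cap turns easily about z. The right way frees it to lift after 70 to 110 degrees (best 85 to 90), counted from the mouth's x.
- dispenser: Dispenser fixed to the shelf: white ceramic tank 100 mm across, steel foot 120 mm, spout reaching 100 mm out at 70 mm height; origin under its centre. Turned the wrong way the cap meets a hard stop 12 to 15 degrees from the mouth's x: a moment about z, steep with further turning; 2.5 N m (160 N between cap and dispenser) is forcing. The right way is drawn anew each time and cannot be seen.
- travel_case: Bystander: closed round silicone travel case, 94 mm across, 38 mm high; origin at the centre of its underside.
- hairbrush: Bystander: wooden hairbrush lying bristles down, 230 mm long along its x axis, 60 mm wide, 36 mm high; origin between handle and head, on the shelf.
- soap_tray: Bystander: white ceramic tray with a soap bar, 125 x 88 mm, 28 mm high; origin at the centre of its underside.
- perfume: Bystander: amber glass perfume bottle, 34 x 58 mm, 100 mm high; origin at the centre of its underside.
- tweezers: Bystander: steel tweezers, 100 mm long along x, 6 mm high; origin at the centre of the underside.
- refill_bottle: Bystander: white refill bottle, 66 mm across, 170 mm high; origin at the centre of its underside.
- tumbler: Bystander: blue ceramic tumbler, 72 mm across, 100 mm high; origin at the centre of its underside.
Things that resemble listed ones, but are neither listed nor needed, are in the scene too. Leave any green look-alike of the part that bears cap_grip alone. Leave any orange look-alike of the dispenser alone.

How it is judged (in metres and radians):
On the way:
1. the cap, still seated on the mouth, has been turned at least 60 degrees from its locked position (angle between the x axis of cap_grip and the x axis of mouth, either way round above 1.05 rad and z of cap_grip in the frame of mouth below 0.032 m), for 0.1 s.
At the end, for the whole second after the job is handed in: the cap is held in the gripper (finger force above 1 N), lifted at least 70 mm above its seat, within 30 mm of the mouth's axis, upright within 15 degrees, still (under 30 mm/s) and not touching the dispenser (z of cap_grip in the frame of mouth above 0.094 m and horizontal distance between cap_grip and mouth below 0.03 m and angle between cap_grip's own z axis and vertical below 0.26 rad and contact force between the fingers and cap above 1 N and contact force between cap and dispenser below 0.1 N and linear speed of cap below 0.03 m/s); the arm keeps its last pose, push and grip.
It fails at once if the cap is forced: more than 160 N between cap and dispenser (contact force between cap and dispenser above 160 N).
It fails at once if a bystander is moved by more than 30 mm (distance of any of travel_case, perfume, refill_bottle, soap_tray, hairbrush, tumbler, tweezers from where it was at the start of the episode above 0.03 m).
It also fails if it takes over 38 s, if anything falls off the work surface, if the arm or the gripper's body presses on something with over 40 N, if the wrist force passes 120 N, or if a joint passes its speed limit or range.

## Working session

There is one attempt and no reset: what is moved stays moved. The work goes in short steps, Python scripts to look and compute and a shell command to move; the robot and the scene stay as the last step left them, time stands still between calls to the robot, and variables do not carry over. Pictures are saved under pics/ and viewed, and the job is handed in when it is done.

```bash
ls; mkdir -p pics
python3 - <<'E'
from rig import read_state, capture, bot
import cv2
s=read_state();print(s)
for n in("scene","top"):
    c=capture(n);cv2.imwrite(f"pics/{n}0.png",c["pixels"][:,:,::-1]);print(c["camera_matrix"],c["R"],c["t"])
E
```

```text
pics
{'time_s': 0.0, 'joint_positions': array([-7.91516831e+01,  3.02777690e+01,  8.21540019e+01, -1.98251110e-03,
        6.76909005e+01, -1.02265120e+01]), 'qvel': array([ 0.04298744,  0.00140596, -0.02120341, -0.04704018, -0.03797012,
        0.02348748]), 'tau': array([-3.25058609e-04, -4.40040457e+01, -1.76592833e+01,  6.32218458e-02,
        5.83173323e-02, -1.79068857e-04]), 'position': array([ 0.22463035, -0.58246621,  0.22159772]), 'tcp_rot': array([[ 3.59598739e-01, -9.33106938e-01, -4.34399437e-04],
       [-9.33104648e-01, -3.59598832e-01,  2.09673055e-03],
       [-2.11268336e-03, -3.48641528e-04, -9.99997708e-01]]), 'force': array([-0.29669695, -0.44715257,  0.31762996]), 'moment': array([ 0.01531408, -0.01049548,  0.00140358]), 'opening': 1.0005309465256975}
[[546.12807009   0.         284.3673133 ]
 [  0.         546.12807009 206.17752032]
 [  0.           0.           1.        ]] [[ 0.001778    0.99999144 -0.00373532]
 [ 0.66102913 -0.00397814 -0.75034969]
 [-0.75035813 -0.00113504 -0.66103055]] [-0.00817735 -0.31450335  1.98658183]
[[382.00076291   0.         282.53617074]
 [  0.         382.00076291 204.02471917]
 [  0.           0.           1.        ]] [[-0.01580805 -0.99978228  0.01361963]
 [-0.99677102  0.01468504 -0.07894224]
 [ 0.07872505 -0.01482357 -0.99678615]] [-0.00786838  0.59859766  1.09904664]
```

View pics/scene0.png

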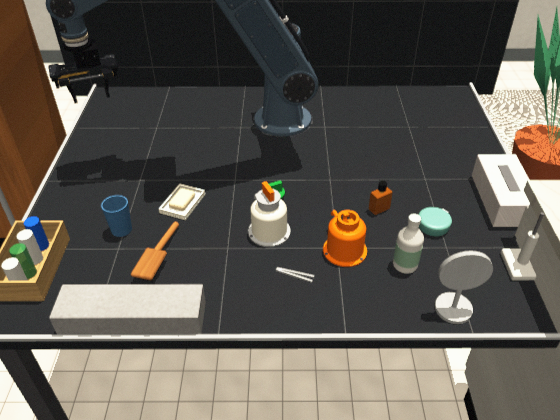

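View pics/top0.png

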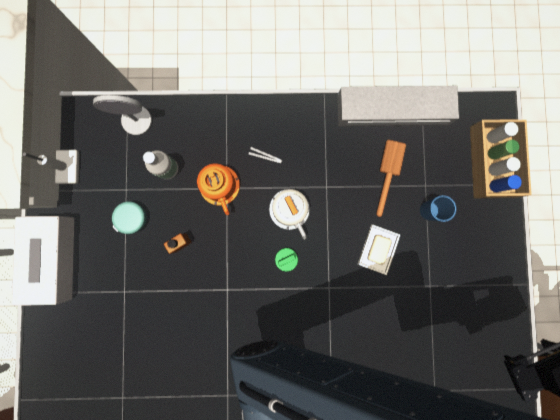

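The white dispenser with its orange wing is at top (290,208) and scene (268,192). The spout points to top (303,235). A green cap lies at top (287,260), and the orange decoy dispenser is at top (218,184).

```bash
cat > h.py <<'E'
import numpy as np,cv2
from rig import read_state,capture,bot
def ray(c,u,v):
    K,R,t=np.array(c["camera_matrix"]),np.array(c["R"]),np.array(c["t"])
    return -R.T@t, R.T@np.linalg.solve(K,[u,v,1.])
def onz(c,u,v,z):
    o,d=ray(c,u,v); return o+d*(z-o[2])/d[2]
def proj(c,X):
    p=np.array(c["R"])@X+np.array(c["t"]); p=np.array(c["camera_matrix"])@p; return p[:2]/p[2]
def tri(a,ua,b,ub):
    o1,d1=ray(a,*ua);o2,d2=ray(b,*ub);d1/=np.linalg.norm(d1);d2/=np.linalg.norm(d2)
    s=np.linalg.lstsq(np.c_[d1,-d2],o2-o1,rcond=None)[0]
    p,q=o1+s[0]*d1,o2+s[1]*d2
    return (p+q)/2,np.linalg.norm(p-q)
def omask(c):
    h=cv2.cvtColor(c["pixels"],cv2.COLOR_RGB2HSV)
    return cv2.inRange(h,(3,150,90),(20,255,255))
E
python3 - <<'E'
from h import *
T=capture("top");S=capture("scene")
def crop(c,u,v,r,n,k):
    cv2.imwrite(n,cv2.resize(c["pixels"][v-r:v+r,u-r:u+r,::-1],None,fx=k,fy=k,interpolation=cv2.INTER_CUBIC))
crop(T,290,215,35,"pics/t1.png",8);crop(S,268,210,45,"pics/s1.png",6)
for n,c,b in(("T",T,(275,190,308,225)),("S",S,(250,175,290,210))):
    m=omask(c);k=np.zeros_like(m);k[b[1]:b[3],b[0]:b[2]]=m[b[1]:b[3],b[0]:b[2]]
    cs,_=cv2.findContours(k,cv2.RETR_EXTERNAL,cv2.CHAIN_APPROX_NONE)
    for q in cs:
        if cv2.contourArea(q)>5: print(n,cv2.contourArea(q),cv2.minAreaRect(q),cv2.boundingRect(q), np.argwhere(k>0).mean(0)[::-1])
E
```

```text
T 65.0 ((290.9000244140625, 204.8000030517578), (17.441329956054688, 4.4721360206604), 63.43495178222656) (286, 197, 11, 17) [290.96428571 205.04761905]
S 133.0 ((267.56756591796875, 190.59458923339844), (20.459585189819336, 9.067316055297852), 54.46232223510742) (262, 181, 12, 21) [267.6025641  190.71794872]
```

View pics/t1.png

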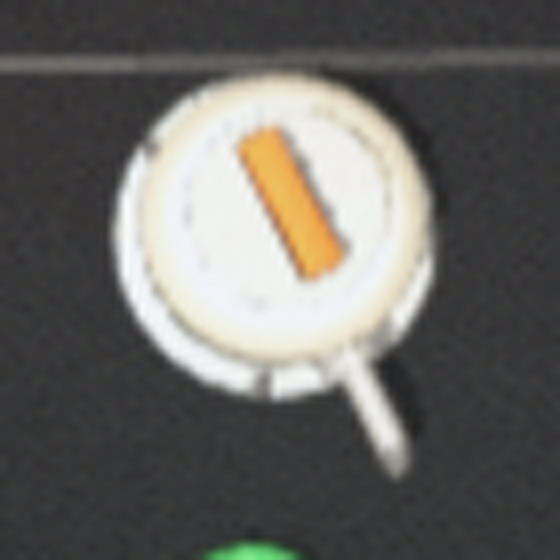

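View pics/s1.png

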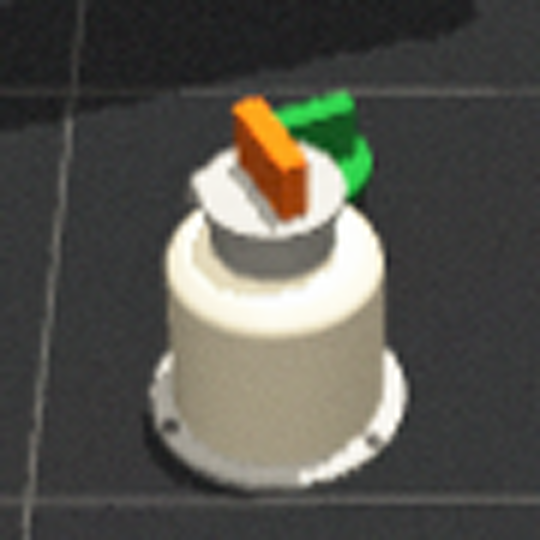

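Run:
```python
from h import *
T=capture("top");S=capture("scene")
tz=lambda x,y:((x+.5)/8-.5+255,(y+.5)/8-.5+180)
sz=lambda x,y:((x+.5)/6-.5+223,(y+.5)/6-.5+165)
P=[onz(T,*tz(*p),.165) for p in((238,150),(278,122),(350,250),(302,282))]
print("top centre",np.mean(P,0)); d=(P[2]+P[3]-P[0]-P[1])/2; print("wing len",np.linalg.norm(d),np.degrees(np.arctan2(d[1],d[0])),"thick",np.linalg.norm(P[0]-P[1]))
Q=[onz(S,*sz(*p),.165) for p in((232,108),(262,96),(307,166),(279,180))]
print("scene top centre",np.mean(Q,0)); d=(Q[2]+Q[3]-Q[0]-Q[1])/2;print(np.linalg.norm(d),np.degrees(np.arctan2(d[1],d[0])))
print("scene box centre",onz(S,*sz(270.2,158.5),.149))
print("tri",tri(T,tz(292,201),S,sz(270,137.5)))
sp=onz(T,*tz(398,472),.07); c=np.mean(P,0); print("spout",sp, np.degrees(np.arctan2(*(c-sp)[1::-1])),np.linalg.norm((c-sp)[:2]))
# flange ellipse in scene
def xy(c,z,u,v): return onz(c,u,v,z)
# spout base
print("base", onz(T,*tz(355,365),.07))
# foot from top contours: bounds
print("green wing zone", onz(T,287,260,0.02))
for x,y in((tz(398,472)),): pass
s=read_state();print(s["position"])
```

```text
top centre [ 0.58525396 -0.03676809  0.165     ]
wing len 0.04716481522590783 -153.41879965670913 thick 0.015744066018253247
scene top centre [ 0.58823857 -0.03650441  0.165     ]
0.05349206841302943 23.357436411144455
scene box centre [ 0.58372377 -0.03678208  0.149     ]
tri (array([ 0.58541556, -0.03669435,  0.16241802]), np.float64(0.00036486832527519346))
spout [ 0.49686612 -0.07575448  0.07      ] 23.801469844522654 0.0966040824659585
base [ 0.53449264 -0.0614155   0.07      ]
green wing zone [ 0.43481934 -0.02749022  0.02      ]
[ 0.22473368 -0.58292983  0.2221976 ]
```

Mouth is about (0.586, -0.037), with x at a yaw of about 24°. Both views agree within 2-3 mm, and the wing height and length match the given sizes. With the jaws at yaw -66°, j6 is about 62°, so ±90° stays in range. I'll travel now.

```bash
python3 -m crank '[[[-1.2,-1.7,0],[0,0,0]],[[-2.4,-3.35,0],[0,0,0]],[[-2.4,-3.35,0],[0,0,0]],[[-2.4,-3.35,0],[0,0,0]],[[-2.4,-3.35,0],[0,0,0]],[[-2.4,-3.35,0],[0,0,0]],[[-2.4,-3.35,0],[0,0,0]],[[-2.4,-3.35,0],[0,0,0]],[[-2.4,-3.35,0],[0,0,0]],[[-2.4,-3.35,0],[0,0,0]],[[-2.4,-3.35,0],[0,0,0]],[[-2.4,-3.35,0],[0,0,0]]]' -1
python3 -m crank '[[[-2.4,-3.35,0],[0,0,0]],[[-2.4,-3.35,0],[0,0,0]],[[-2.4,-3.35,0],[0,0,0]],[[-1.4,-2,0],[0,0,0]],[[0,0,0],[0,0,0]],[[0,0,0],[0,0,0]],[[0,0,0],[0,0,0]]]'
python3 - <<'E'
from h import *
s=read_state();print(s["position"],s["joint_positions"]); R=s["tcp_rot"];print(R)
print("tool d cm",R.T@(np.array([.586,-.037,.2])-s["position"])*100, "yaw",np.degrees(np.arctan2(R[1,0],R[0,0])))
for n in("scene","top"):
    c=capture(n);cv2.imwrite(f"pics/{n}1.png",c["pixels"][:,:,::-1])
E
```

```text
time_s: 1.5
position: [0.486, -0.1855, 0.2227]
tcp_rot: [[0.359, -0.933, 0.0], [-0.933, -0.359, -0.0], [0.0, -0.0, -1.0]]
force: [0.6, -0.4, 0.9]
opening: 1.0
time_s: 2.2
position: [0.5661, -0.0643, 0.2224]
tcp_rot: [[0.359, -0.933, -0.001], [-0.933, -0.359, -0.0], [-0.0, 0.001, -1.0]]
force: [-1.1, -0.3, 1.0]
opening: 1.006
[ 0.56605849 -0.06428219  0.22242179] [-1.76984679e+01  2.59790721e+01  9.01422540e+01 -3.20795559e-02
  6.39196103e+01  5.12900963e+01]
[[ 3.58784193e-01 -9.33420167e-01 -8.33480748e-04]
 [-9.33420537e-01 -3.58784102e-01 -2.61895535e-04]
 [-5.45810676e-05  8.71952026e-04 -9.99999618e-01]]
tool d cm [-1.83098332 -2.84217725  2.23980122] yaw -68.97445204428686
```

```bash
python3 -m crank '[[[-0.9,-1.4,0],[0,0,0]],[[-0.9,-1.45,0],[0,0,0]],[[0,0,1.5],[0,0,-0.05]],[[0,0,1.5],[0,0,0]],[[0,0,0],[0,0,0]],[[0,0,0],[0,0,0]]]'
python3 - <<'E'
from h import *
s=read_state();R=s["tcp_rot"];print(s["position"])
print("tool d cm",R.T@(np.array([.586,-.037,.138])-s["position"])*100, "yaw",np.degrees(np.arctan2(R[1,0],R[0,0])))
T=capture("top");S=capture("scene")
for c,u,v,r,n,k in((T,290,205,50,"pics/t2.png",6),(S,268,190,50,"pics/s2.png",6)):
    cv2.imwrite(n,cv2.resize(c["pixels"][v-r:v+r,u-r:u+r,::-1],None,fx=k,fy=k,interpolation=cv2.INTER_CUBIC))
E
```

```text
time_s: 2.9
position: [0.5874, -0.0357, 0.1925]
tcp_rot: [[0.406, -0.914, -0.0], [-0.914, -0.406, 0.0], [-0.0, 0.0, -1.0]]
force: [0.4, -0.6, 0.5]
opening: 1.002
[ 0.58737111 -0.03571031  0.19246209]
tool d cm [0.06393017 0.17736775 5.44619885] yaw -66.03124120129735
```

View pics/s2.png

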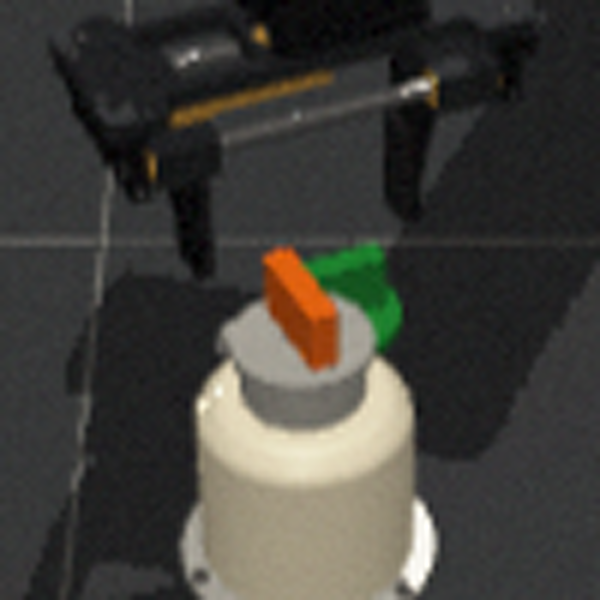

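View pics/t2.png

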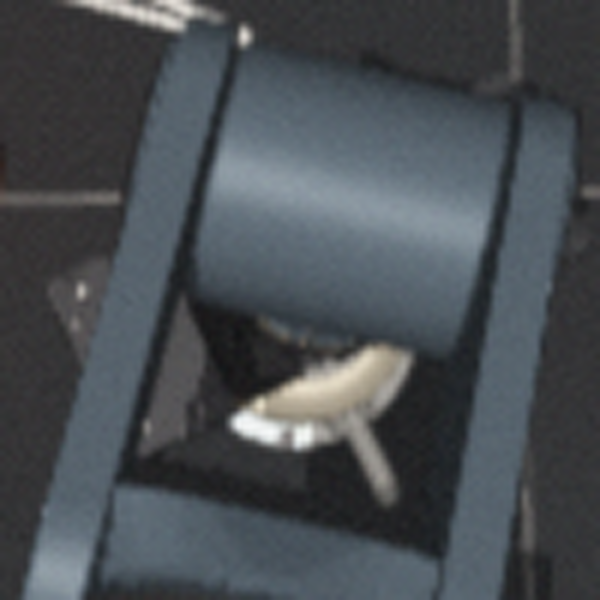

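The scene view shows the open fingers at crop (201,272) and (408,218), straddling the wing at (300,308). The green cap is behind and clear. I'll descend and close.

```bash
python3 -m crank '[[[0.06,0.15,1],[0,0,0]],[[0,0,1.3],[0,0,0]],[[0,0,1.3],[0,0,0]],[[0,0,1.0],[0,0,0]],[[0,0,0.8],[0,0,0]],[[0,0,0],[0,0,0]],[[0,0,0],[0,0,0]]]'
python3 -m crank '[[[0,0,0],[0,0,0]],[[0,0,0],[0,0,0]],[[0,0,0],[0,0,0]],[[0,0,0],[0,0,0]],[[0,0,0],[0,0,0]],[[0,0,0],[0,0,0]],[[0,0,0],[0,0,0]],[[0,0,0],[0,0,0]]]' 1
python3 - <<'E'
from h import *
s=read_state();R=s["tcp_rot"];print(s["position"],s["force"],s["moment"],s["opening"]*87)
print(np.degrees(np.arctan2(R[1,0],R[0,0])),s["joint_positions"])
S=capture("scene")
for c,u,v,r,n,k in((S,268,190,50,"pics/s3.png",6),):
    cv2.imwrite(n,cv2.resize(c["pixels"][v-r:v+r,u-r:u+r,::-1],None,fx=k,fy=k,interpolation=cv2.INTER_CUBIC))
E
```

```text
time_s: 3.7
position: [0.5858, -0.0376, 0.1383]
tcp_rot: [[0.406, -0.914, -0.0], [-0.914, -0.406, 0.0], [-0.0, 0.0, -1.0]]
force: [0.5, -0.3, 0.5]
opening: 0.999
time_s: 4.5
position: [0.5857, -0.0375, 0.1385]
tcp_rot: [[0.406, -0.914, -0.0], [-0.914, -0.406, 0.0], [-0.0, 0.0, -1.0]]
force: [0.3, 0.8, 0.4]
opening: 0.362
[ 0.58570771 -0.03754153  0.13853193] [0.2789593  0.78462776 0.39747274] [-0.01156635 -0.00422079  0.01702944] 31.486819632228347
-66.06245235137065 [-1.45695133e+01  3.34614106e+01  9.21288258e+01  7.01846420e-04
  5.44130819e+01  5.14925306e+01]
```

View pics/s3.png

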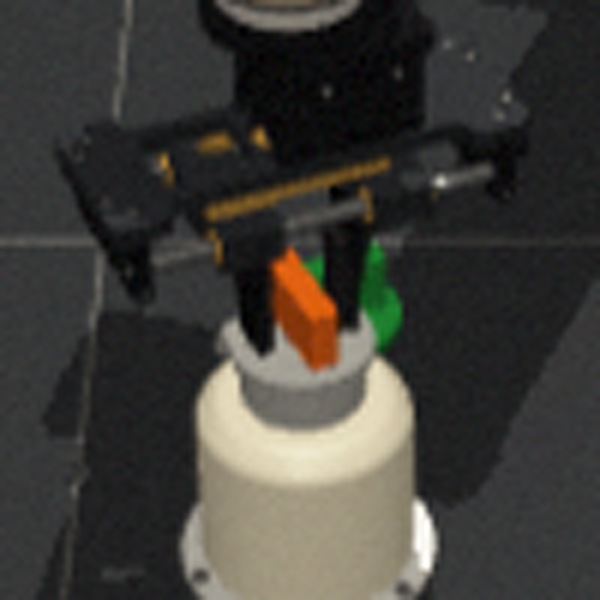

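Still closing (31 mm); I'll let it finish.

```bash
python3 -m crank '[[[0,0,0],[0,0,0]],[[0,0,0],[0,0,0]],[[0,0,0],[0,0,0]],[[0,0,0],[0,0,0]],[[0,0,0],[0,0,0]],[[0,0,0],[0,0,0]]]'
python3 - <<'E'
from h import *
s=read_state();R=s["tcp_rot"];print(s["position"],s["force"],s["moment"],s["opening"]*87)
E
```

```text
time_s: 5.15
position: [0.5857, -0.0375, 0.1385]
tcp_rot: [[0.406, -0.914, -0.0], [-0.914, -0.406, 0.0], [-0.0, 0.0, -1.0]]
force: [-0.1, 0.6, 0.6]
opening: 0.16
[ 0.5856803  -0.03745547  0.13852656] [-0.12176024  0.64764646  0.56935372] [ 0.10937327  0.00772579 -0.04124134] 13.890701077305149
```

Gripped at 13.9 mm, which matches the wing. I'll try counter-clockwise gently.

```bash
cat > m.py <<'E'
from h import *
s=read_state();R=s["tcp_rot"];print("yaw",np.degrees(np.arctan2(R[1,0],R[0,0])),s["position"],"F",s["force"],"M",s["moment"],s["opening"]*87)
E
python3 -m crank '[[[0,0,0],[0,0,-0.04]],[[0,0,0],[0,0,-0.04]],[[0,0,0],[0,0,-0.04]],[[0,0,0],[0,0,-0.03]],[[0,0,0],[0,0,0]],[[0,0,0],[0,0,0]]]'|tail -2; python3 m.py
python3 -m crank '[[[0,0,0],[0,0,-0.03]],[[0,0,0],[0,0,0]]]'|tail -2; python3 m.py
```

```text
force: [-0.3, -0.5, 0.5]
opening: 0.159
yaw -57.48983962558037 [ 0.58565031 -0.03751098  0.13850857] F [-0.32417985 -0.49408102  0.50160292] M [ 0.04942206 -0.02800639 -0.03268524] 13.851933452010838
force: [-1.1, 1.2, 0.7]
opening: 0.16
yaw -55.71124461635332 [ 0.58533056 -0.03728734  0.13850831] F [-1.08641889  1.153491    0.69881845] M [ 0.15225878  0.200197   -0.00431934] 13.920821102285233
```

```bash
python3 -m crank '[[[0,0,0],[0,0,-0.03]],[[0,0,0],[0,0,0]]]'|tail -2; python3 m.py
```

```text
force: [-2.3, 2.0, 2.4]
opening: 0.161
yaw -53.9899756093534 [ 0.58506116 -0.03711102  0.13853854] F [-2.28802711  1.97793746  2.43691716] M [ 0.31697898  0.40631904 -0.04529449] 13.986368657831388
```

```bash
python3 -m crank '[[[0,0,0],[0,0,-0.02]],[[0,0,0],[0,0,0]]]'|tail -2; python3 m.py
```

```text
force: [-3.8, 3.4, 3.6]
opening: 0.154
yaw -52.8654945207533 [ 0.58489541 -0.03705826  0.13856074] F [-3.77247584  3.43724919  3.59886585] M [ 0.5443751   0.62179064 -0.06228432] 13.427871871734947
```

Counter-clockwise, a reaction grows steadily from about 10°: lateral force up to 5 N and an opposing Mz. That looks like the stop. I'll reverse and try clockwise.

```bash
python3 -m crank '[[[0,0,0],[0,0,0.06]],[[0,0,0],[0,0,0.06]],[[0,0,0],[0,0,0.06]],[[0,0,0],[0,0,0.06]],[[0,0,0],[0,0,0.06]],[[0,0,0],[0,0,0.06]],[[0,0,0],[0,0,0.05]],[[0,0,0],[0,0,0]],[[0,0,0],[0,0,0]]]'|tail -2; python3 m.py
```

```text
force: [-0.1, 0.2, -0.7]
opening: 0.153
yaw -76.30364210430314 [ 0.58670943 -0.03818084  0.13858534] F [-0.08454329  0.17939396 -0.68080278] M [-0.04393693 -0.06241308 -0.01910197] 13.351155057108741
```

```bash
python3 -m crank '[[[0,0,0],[0,0,0.04]],[[0,0,0],[0,0,0]]]'|tail -2; python3 m.py
```

```text
force: [0.7, -0.4, 0.3]
opening: 0.158
yaw -78.61989785206588 [ 0.58632658 -0.03787459  0.13855837] F [ 0.73251019 -0.37125473  0.31123802] M [0.0111325  0.04967163 0.02617099] 13.775054833144509
```

```bash
python3 -m crank '[[[0,0,0],[0,0,0.04]],[[0,0,0],[0,0,0]]]'|tail -2; python3 m.py
```

```text
force: [-0.3, 0.1, -1.1]
opening: 0.154
yaw -80.88616889042693 [ 0.58603593 -0.03765596  0.13854253] F [-0.33853525  0.08116603 -1.1143024 ] M [0.02060398 0.01894557 0.01089324] 13.373677559924047
```

```bash
python3 -m crank '[[[0,0,0],[0,0,0.04]],[[0,0,0],[0,0,0.02]],[[0,0,0],[0,0,0]]]'|tail -2; python3 m.py
```

```text
force: [0.0, -0.1, -0.8]
opening: 0.157
yaw -84.33764613232883 [ 0.58583972 -0.03753554  0.13850035] F [ 0.00578633 -0.10663912 -0.79367884] M [-0.03456153  0.04766274  0.04312192] 13.700737606404854
```

```bash
python3 -m crank '[[[0,0,0],[0,0,0.04]],[[0,0,0],[0,0,0.02]],[[0,0,0],[0,0,0]]]'|tail -2; python3 m.py
```

```text
force: [-0.3, -0.1, -0.8]
opening: 0.157
yaw -87.79039641977414 [ 0.58579335 -0.03750539  0.13852583] F [-0.26489565 -0.08991417 -0.76532821] M [0.02063829 0.03402522 0.03770928] 13.626099148056495
```

```bash
python3 -m crank '[[[0,0,0],[0,0,0.04]],[[0,0,0],[0,0,0.02]],[[0,0,0],[0,0,0]]]'|tail -2; python3 m.py
```

```text
force: [0.3, -0.7, -1.1]
opening: 0.159
yaw -91.23763607297505 [ 0.58577293 -0.03750598  0.13854817] F [ 0.32132575 -0.71666911 -1.06283549] M [ 0.05351096  0.00030448 -0.00824097] 13.861323364717352
```

Clockwise it keeps turning with no reaction, 25° from the start and past any stop. I'll go on to about 88°, then check.

```bash
python3 -m crank '[[[0,0,0],[0,0,0.08]],[[0,0,0],[0,0,0.08]],[[0,0,0],[0,0,0.08]],[[0,0,0],[0,0,0.08]],[[0,0,0],[0,0,0.08]],[[0,0,0],[0,0,0.08]],[[0,0,0],[0,0,0.08]],[[0,0,0],[0,0,0]]]'|tail -2; python3 m.py
python3 -m crank '[[[0,0,0],[0,0,0.08]],[[0,0,0],[0,0,0.08]],[[0,0,0],[0,0,0.08]],[[0,0,0],[0,0,0.08]],[[0,0,0],[0,0,0.08]],[[0,0,0],[0,0,0.08]],[[0,0,0],[0,0,0.08]],[[0,0,0],[0,0,0]],[[0,0,0],[0,0,0]],[[0,0,0],[0,0,0]]]'|tail -2; python3 m.py
python3 - <<'E'
from h import *
S=capture("scene");T=capture("top");print(read_state()["joint_positions"])
for c,u,v,r,n,k in((S,268,190,50,"pics/s4.png",6),):
    cv2.imwrite(n,cv2.resize(c["pixels"][v-r:v+r,u-r:u+r,::-1],None,fx=k,fy=k,interpolation=cv2.INTER_CUBIC))
E
```

```text
force: [-0.3, -0.1, -0.1]
opening: 0.157
yaw -123.3114983532467 [ 0.58581386 -0.03750506  0.13853447] F [-0.32700781 -0.05130278 -0.10373135] M [ 0.06539876  0.05129165 -0.03790244] 13.643026491988486
force: [0.7, 0.4, -0.6]
opening: 0.159
yaw -155.33689486326386 [ 0.58577843 -0.03755111  0.13853391] F [ 0.74476742  0.35293209 -0.63665147] M [ 0.14641133 -0.00968513 -0.01846196] 13.798960253085879
[-1.45697525e+01  3.34633426e+01  9.21244844e+01  2.97918572e-03
  5.44105687e+01  1.40807159e+02]
```

View pics/s4.png

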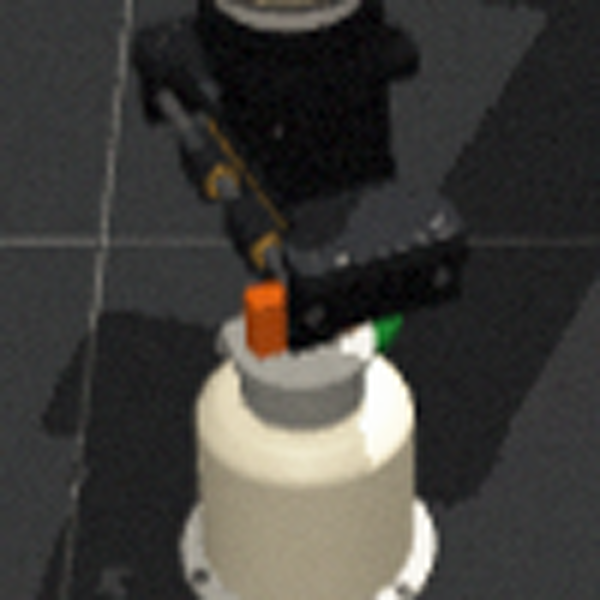

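The wing has turned with the gripper: its end face is now at crop (266,320), and the flange is still seated. I'll lift gently first.

```bash
python3 -m crank '[[[0,0,-0.2],[0,0,0]],[[0,0,-0.2],[0,0,0]],[[0,0,-0.2],[0,0,0]],[[0,0,-0.2],[0,0,0]],[[0,0,0],[0,0,0]]]'|tail -2; python3 m.py
```

```text
force: [0.1, 1.0, -1.4]
opening: 0.159
yaw -155.4385730700983 [ 0.58602525 -0.037641    0.14702845] F [ 0.08472368  0.95357521 -1.39485595] M [ 0.13083455 -0.03666654  0.0009747 ] 13.795934313437844
```

```bash
python3 -m crank '[[[0,0,-0.3],[0,0,0]],[[0,0,-0.4],[0,0,0]],[[0,0,-0.4],[0,0,0]],[[0,0,0],[0,0,0]]]'|tail -2; python3 m.py
```

```text
force: [-0.1, -0.9, -0.3]
opening: 0.156
yaw -155.4413453018281 [ 0.58631025 -0.03768756  0.15836191] F [-0.09688694 -0.92643898 -0.30723094] M [ 0.1205672  -0.00699044  0.05544971] 13.570032457064151
```

```bash
python3 -m crank '[[[0,0,-0.6],[0,0,0]],[[0,0,-1],[0,0,0]],[[0,0,-1.2],[0,0,0]],[[0,0,-1.2],[0,0,0]],[[0,0,-1.2],[0,0,0]],[[0,0,-1.2],[0,0,0]],[[0,0,-1],[0,0,0]],[[0,0,-0.5],[0,0,0]],[[0,0,-0.2],[0,0,0]],[[0,0,0],[0,0,0]],[[0,0,0],[0,0,0]],[[0,0,0],[0,0,0]]]'|tail -2; python3 m.py
python3 - <<'E'
from h import *
S=capture("scene");T=capture("top")
for c,u,v,r,n,k in((S,268,180,60,"pics/s5.png",5),(T,290,205,50,"pics/t5.png",6)):
    cv2.imwrite(n,cv2.resize(c["pixels"][v-r:v+r,u-r:u+r,::-1],None,fx=k,fy=k,interpolation=cv2.INTER_CUBIC))
print(proj(S,np.array([.586,-.037,.149+.101])),proj(S,np.array([.586,-.037,.125])))
E
```

```text
force: [0.0, -0.5, -2.5]
opening: 0.157
yaw -155.44725837206897 [ 0.58537525 -0.03747009  0.23790719] F [ 0.02605916 -0.50282442 -2.53576805] M [ 0.1959651  -0.04242796  0.01847709] 13.676509188998693
[266.55288007 160.88721871] [267.7322823  198.42475917]
```

View pics/s5.png

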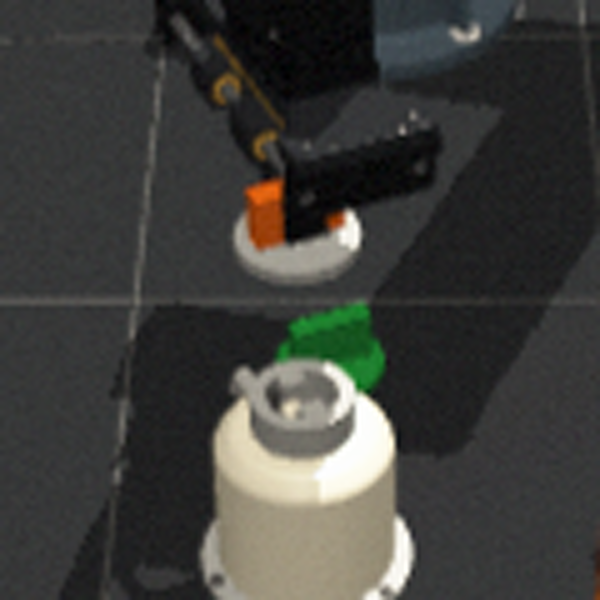

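The scene view shows the open mouth at crop (303,392), which is pixel (268.6,198.3) against (267.7,198.4) predicted. The cap hangs upright above it, flange at crop (297,240). The gripper is still, so I'll hand in.

Run:
```python
from h import *
s=read_state();print(s["time_s"],s["position"],s["opening"]*87,np.abs(s["qvel"]).max())
print(bot.hand_in())
```

```text
12.65 [ 0.58548338 -0.03749331  0.23802774] 13.704320670753885 0.20144642632226187
the job is handed in; nothing more can be done
None
```

I turned the cap free and lifted it off, and the job was handed in at 12.65 s with the gripper still holding it above the open mouth. The interface gives no verdict, so these are my own checks.

- **Thread direction:** Counter-clockwise (seen from above), a reaction started about 10° from the start. I backed off at 13°, with about 5 N sideways and 0.06 N m about z. Clockwise, the cap turned freely for about 89° from its start with no reaction. The picture showed the cap turned and still seated.
- **Lift:** The TCP rose about 99 mm, with no more than 2.5 N at the wrist in the readings between moves.
- **Last check:** The grip stood at 13.7 mm, matching the wing, and the arm was still. The cap hung upright, with the TCP within about 1 mm of the measured mouth centre. In the last picture the open mouth was within about 1 pixel (3 mm) of where I predicted it.
- **Bystanders:** None came near the arm's path, but I did not measure their positions again.
- **Disagreements:** The reaction started at about 10°, not the stated 12–15° from the mouth's x. This suggests the cap began a few degrees off, or my yaw estimate of about 24° was 2–4° high. Either way the final turn stays within 70–110°.

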